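# Slip check of four levelling feet

## Task

Slip-check the four levelling feet parked in the bays at the back of the steel plate: their rubber soles look alike, but two have gone hard and slide too easily. Without lifting it, draw each foot, low down on its stem, straight out of its bay until all of it is past the engraved line, letting it ride on its own weight (do not bear down or tip it) and feeling how hard it drags; then leave the two that grip standing there on the plate, and gently stand the two slippery ones in the grey scrap tray. Leave the rule, eraser, pen and screwdriver alone.

Things in the scene. Friction and masses are not known exactly. Their poses are not given: they have to be found in the camera images.
- plate: Fixed ground steel plate, 225 mm along x, 355 mm along y, 14 mm thick; origin at the centre of its underside, +x away from the robot, +y to its left, z up. A light metal comb along the back stands 14 mm above its top and forms four bays open toward -x, with one foot in each: dividers 10 mm wide, 82 mm apart, reaching forward to x = +0.038; back rail at x = +0.092 to 0.102.
- bay1 (a point): Seat of the leftmost bay (robot's view), on the plate's top; a foot stands centred here within 2 mm. The four feet look alike: black rubber sole 64 mm across, round dark base 66 mm across and 15 mm high, low cone, spanner hexagon 23 mm across at 20 to 31 mm, upright threaded stem 15 mm across up to 80 mm (heights above the plate's top). Axes as plate.
- bay2 (a point): Seat of the second bay from the left, 82 mm from the first; a foot stands centred here within 2 mm. Each foot weighs 0.65 to 0.8 kg, whatever its sole. Pushed on its hexagon, 20 to 31 mm above the plate, it slides upright and steadily; pushed higher on the stem, one that grips may rock or tip. Axes as plate.
- bay3 (a point): Seat of the third bay from the left; a foot stands centred here within 2 mm. Sliding freely on the plate under its own weight a foot that grips drags with 4.5 to 7 N, a hardened one with 0.8 to 1.3 N; draw the limit at 3 N; two of the four are hardened, in any of the bays. Axes as plate.
- bay4 (a point): Seat of the rightmost bay; a foot stands centred here within 2 mm. The feet are not tracked: after moving one, its place follows from the hand or the camera. In the plate's frame the four seats lie at x +55 and y +123, +41, -41, -123 mm, the line at x +10 mm. Axes as plate.
- line (a point): middle of the thin dark line engraved across the plate's top along its y, 45 mm in front of the bay seats; the plate reaches 122 mm further toward -x. A foot is fully past it when its centre is 33 mm or more in front of it.
- tray: Fixed open grey scrap tray to the right of the plate, 195 mm along its x, 105 mm along its y, walls 24 mm high and 4 mm thick, floor about 4 mm above the desk; origin at the centre of its underside, z up. Empty at the start; two feet fit side by side along its x (for example 42 mm either side of the centre).
- tray_in (a point): centre of the tray's inner floor, same axes as tray
- steel_rule: Bystander: steel rule, 165 x 18 mm, lying behind the plate; leave it alone.
- eraser: Bystander: eraser, 46 x 20 x 12 mm, beside the plate's left edge; leave it alone.
- pen_ball: Bystander: ball pen, 145 mm long, left of the plate; leave it alone.
- screwdriver: Bystander: yellow-handled screwdriver, 158 mm long, lying in front of the tray, near the desk edge; leave it alone.

How it is judged:
By the outcome, as a careful person would: the job done as asked, in the order asked, and still so for the second after the job is handed in, with the robot touching nothing.
It also fails if it takes over 72 s, if anything falls off the work surface, if the arm or the gripper's body presses on something with over 40 N, if the wrist force passes 120 N, or if a joint passes its speed limit or range.

## Robot

A 7-joint arm with a two-finger parallel gripper is mounted at the origin on a cart in front of the work surface, level with it; the furniture and walls round the work are solid. World frame = base frame: x ahead of the robot, y to its left, z up, the work surface at z = 0. Lengths are in m, angles in rad, forces in N, time in s.
With the tool pointing down it reaches from about 0.4 to 0.85 m from the base axis. Payload 10.4 kg.
Tool frame: the origin (TCP) lies midway between the tips of the shut fingers; the grasp point (between the pads) lies 19 mm behind it (r.grasp_offset is the distance from the TCP to the grasp point, in m); x points along the fingers, y is the direction in which the jaws open and shut, and the axes are right-handed (so a half turn about x gives the same grasp; the last joint's range is limited). The gripper opens to 87 mm and grips with 3 to 60 N. Pads are 19 mm wide; open, the fingers measure 117 mm over their backs; the gripper's body (75 mm by 190 mm) begins 51 mm behind the grasp point.
Start: joints at [-1.275, 0.332, -0.065, 1.46, 0.022, 1.35, -0.088], TCP at [0.196, 0.594, 0.223] pointing down, gripper open.
Joint ranges: [-2.6, 2.6], [-0.5, 2.12], [-1.47, 1.34], [0.16, 2.42], [-1.27, 4.41], [0.06, 2.06], [-2.6, 2.6]. Speed limits (rad/s): [2.22, 2.22, 2.79, 2.79, 3.14, 3.14, 3.14].

## Interface

Orientations are given as a unit quaternion [x, y, z, w].
In Python, from bench import r, vision, close_job gives the robot as it stands. The module is installed in compiled form; this text tells all that it offers.
- The arm moves only by the shell command python3 -m pendant 'ROWS' [OPENING] [FORCE]. ROWS is text: rows parted by semicolons, each of 6 numbers parted by spaces: the shift along the tool's x, y, z in units of 0.25 m (1.0 is 0.25 m), then the turn, a rotation vector about the tool's x, y, z in units of 1.5 rad (1.0 is 1.5 rad). A call has 1 to 8 rows; each row is the pose to reach, as a shift and turn from the pose commanded when the call began, along the tool's axes at that moment; what a row does not reach only later rows make up. A row lasts 1/10 s, in which the tool goes at most 50 mm and 8.59 degrees, less where a joint would pass 70% of its speed; a pose out of reach is approached as far as the arm can. A call with a number of a shift or a turn outside -1 to 1 is refused whole. A call with a gripper value outside its range is refused whole. OPENING is the gripper command: -1 is shut, 1 is fully open, values between are in proportion, set as the call begins (- or left out, the last holds). The fingers move at their own pace and stop on an object; FORCE is the grip in N (left out, the last holds). Time passes only in rows, so rows that repeat a pose let the fingers close. It gives the time, the measured TCP pose, the force and the opening at its end, in the units of the state.
- r.read_state(): the state, without advancing time (a new reading comes with each control period).
- vision.camera(name): name is "scene" or "side" or "wrist"; returns (picture, depth): 400x640x3 uint8, blue, green, red; 400x640 float32, m along the optical axis (not along the pixel's ray), 0 where there is no reading.
- vision.get_calibration(name): a dict with "camera_matrix" (3x3 intrinsics, pixels), "rvec" (rotation vector, rad) and "tvec" (3), from world to camera coordinates, as OpenCV has them. Camera axes: x right, y down, z forward; pixel columns grow to the right and rows downward; lengths in m; the calibration is good to about 2 mm. A picture is of the moment at which its call begins: read the wrist's pose just before it. get_calibration takes no time and is no camera call; for the wrist camera it gives the pose at the moment of the call.
- close_job(): hands the job in, once; it reports no verdict.
The state is a dict: "time": time; "joint_positions": joint angles; "joint_vel": joint speeds; "joint_torque": joint torques, N m; "ee_pos": TCP position; "eef_rot": TCP orientation; "ft_force": force on the tool from outside, world axes, zero at the start; "torque": the same for the moment, N m; "width": finger opening in m.
Only numpy, scipy, OpenCV 4.12 (cv2) and the standard library are available. Lean on these libraries where they do the work, as an engineer would, in place of code of your own. Each camera call takes 0.05 s, during which the arm holds its last target. There are 200 camera calls.

## Working session

There is one attempt and no reset: what is moved stays moved. The work goes in short steps, Python scripts to look and compute and a shell command to move; the robot and the scene stay as the last step left them, time stands still between calls to the robot, and variables do not carry over. Pictures are saved under pics/ and viewed, about 8 in all and at most 12, crops included, and the job is handed in when it is done.

```bash
mkdir -p pics; python3 - <<'E'
from bench import r, vision
import cv2, numpy as np
s=r.read_state(); print({k:np.round(v,3) for k,v in s.items()}, r.grasp_offset)
for n in("scene","side"):
    p,d=vision.camera(n); cv2.imwrite(f"pics/{n}0.png",p); np.save(f"pics/{n}0.npy",d)
    c=vision.get_calibration(n); print(n,{k:np.round(v,4).tolist() for k,v in c.items()})
E
```

```text
{'time': np.float64(0.0), 'joint_positions': array([-1.275,  0.333, -0.065,  1.461,  0.022,  1.35 , -0.088]), 'joint_vel': array([ 0.   ,  0.   , -0.   , -0.001,  0.   ,  0.001,  0.001]), 'joint_torque': array([-0.0000e+00, -6.2326e+01,  2.4000e-02, -3.8990e+01, -6.2000e-02,
        4.0000e-02,  0.0000e+00]), 'ee_pos': array([0.196, 0.593, 0.222]), 'eef_rot': array([ 0.112,  0.698, -0.113,  0.698]), 'ft_force': array([0.069, 0.285, 0.007]), 'torque': array([-0.019, -0.073,  0.013]), 'width': np.float64(0.087)} 0.0187
scene {'camera_matrix': [[373.8889, 0.0, 311.9328], [0.0, 373.8889, 196.7961], [0.0, 0.0, 1.0]], 'rvec': [2.0921, -0.5547, 0.3073], 'tvec': [-0.4538, 0.2099, 0.6656]}
side {'camera_matrix': [[432.1827, 0.0, 313.2018], [0.0, 432.1827, 195.6063], [0.0, 0.0, 1.0]], 'rvec': [0.2446, -2.7224, 1.3696], 'tvec': [0.521, 0.0581, 1.023]}
```

View pics/scene0.png

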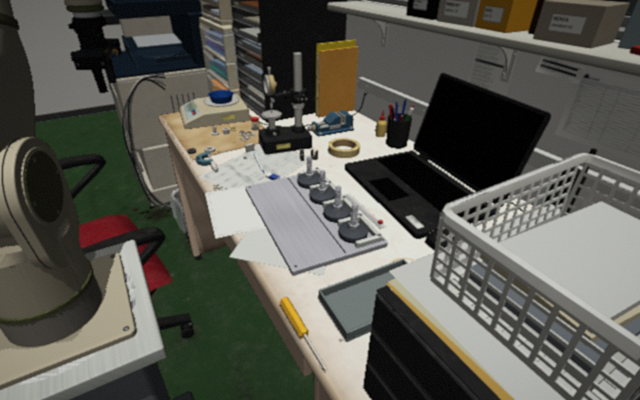

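View pics/side0.png

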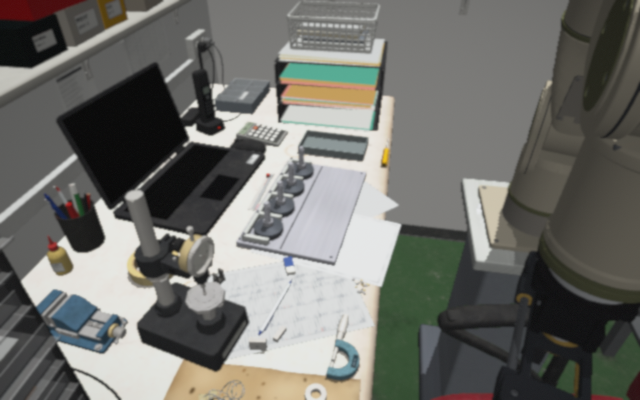

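The scene view shows the plate with front corners near (247,187) and (297,270), feet at (310,180) to (353,235), and the tray at about (365,300). The side view shows the plate from (240,245) to (365,170), and the tray at (335,145). I'll enlarge both areas in one picture to pick corners.

```bash
python3 - <<'E'
import cv2, numpy as np
a=cv2.imread("pics/scene0.png")[150:350,235:435]; b=cv2.imread("pics/side0.png")[115:275,230:400]
a=cv2.resize(a,(400,400),interpolation=cv2.INTER_CUBIC); b=cv2.resize(b,None,fx=2.35,fy=2.35,interpolation=cv2.INTER_CUBIC)
a=cv2.resize(a,(400,400)); c=np.zeros((600,800,3),np.uint8); c[:400,:400]=a; c[:b.shape[0],400:400+b.shape[1]]=b[:, :400]
cv2.imwrite("pics/crop0.png",c[:410])
E
```

```text
(no output)
```

View pics/crop0.png

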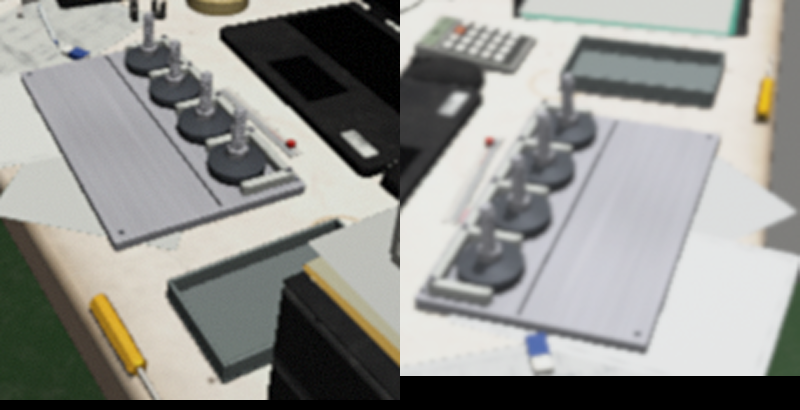

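Scene crop: plate top corners (23,73), (116,240), (303,183), line (108,57)–(222,205), tray rim (168,292), (224,375). Side crop: plate (720,135), (645,345), (418,300), line (616,122)–(520,312), tray rim (582,38), (724,52), (562,85).

```bash
cat > h.py <<'E'
import cv2, numpy as np
from scipy.spatial.transform import Rotation as R
def cast(c,uv,z):
    K=c["camera_matrix"]; Rm=cv2.Rodrigues(np.array(c["rvec"],float))[0]; t=np.array(c["tvec"],float).ravel()
    uv=np.atleast_2d(np.array(uv,float)); d=np.c_[(uv-[K[0][2],K[1][2]])/[K[0][0],K[1][1]],np.ones(len(uv))]@Rm
    o=-Rm.T@t; return o+d*((z-o[2])/d[:,2])[:,None]
def rows(s,target,q=None):
    "shift in tool axes and units of 0.25 m, turn in units of 1.5 rad"
    Rt=R.from_quat(s["eef_rot"]); sh=Rt.inv().apply(np.array(target)-s["ee_pos"])/.25
    tr=(Rt.inv()*R.from_quat(q)).as_rotvec()/1.5 if q is not None else np.zeros(3)
    return np.round(np.r_[sh,tr],4)
E
python3 - <<'E'
from h import *
from bench import r,vision
cs=vision.get_calibration("scene");cd=vision.get_calibration("side")
A=lambda p:np.array(p)/2+[235,150]
B=lambda p:(np.array(p)-[400,0])/2.35+[230,115]
np.set_printoptions(precision=4,suppress=True)
print("scene plate FL FR BR",cast(cs,A([(23,73),(116,240),(303,183)]),.014)[:,:2].tolist())
print("side plate FR FL BL",cast(cd,B([(720,135),(645,345),(418,300)]),.014)[:,:2].tolist())
print("line",cast(cs,A([(108,57),(222,205)]),.014)[:,:2].tolist(),cast(cd,B([(616,122),(520,312)]),.014)[:,:2].tolist())
print("tray scene FL FR",cast(cs,A([(168,292),(224,375)]),.024)[:,:2].tolist(),"side BR FR FL? BL",cast(cd,B([(582,38),(724,52),(715,97),(562,78)]),.024)[:,:2].tolist())
s=r.read_state();c=vision.get_calibration("wrist");Rm=cv2.Rodrigues(c["rvec"])[0]
print("wristcam pos in tool",R.from_quat(s["eef_rot"]).inv().apply((-Rm.T@np.ravel(c["tvec"]))-s["ee_pos"]),"axes in tool",(R.from_quat(s["eef_rot"]).inv().as_matrix()@Rm.T), c["camera_matrix"])
print(R.from_quat(s["eef_rot"]).as_matrix())
E
```

```text
scene plate FL FR BR [[0.4476416125205146, 0.22257978166475156], [0.4105545542056859, -0.1205601035385736], [0.6288037392336487, -0.14344342193041815]]
side plate FR FL BL [[0.40539317205071396, -0.11399967987745097], [0.44263096025881127, 0.232869795624566], [0.6583291760078938, 0.212494986941704]]
line [[0.566683607209171, 0.20454664037884496], [0.5314582674553762, -0.12950315866680612]] [[0.5272516069382049, -0.12027498816769688], [0.5612016489231552, 0.21143745350928989]]
tray scene FL FR [[0.4163337625843012, -0.21152600576439262], [0.41105545735913873, -0.30841833708466565]] side BR FR FL? BL [[0.6019782647061663, -0.2974561237492642], [0.4157548774089424, -0.2920556370326014], [0.41750740404690784, -0.17981633287265508], [0.6065228942334675, -0.1917346656651847]]
wristcam pos in tool [-0.1622  0.0005 -0.0745] axes in tool [[-0.0001 -0.2721  0.9623]
 [ 1.      0.      0.0001]
 [-0.      0.9623  0.2721]] [[335.1952   0.     318.8576]
 [  0.     335.1952 198.1556]
 [  0.       0.       1.    ]]
[[-0.0004  0.3134  0.9496]
 [-0.0012  0.9496 -0.3134]
 [-1.     -0.0013  0.    ]]
```

```bash
python3 - <<'E'
from h import *
from bench import vision
H=np.zeros((16,26))
for n in("scene","side"):
    c=vision.get_calibration(n);K=c["camera_matrix"];Rm=cv2.Rodrigues(np.array(c["rvec"]))[0];t=np.ravel(c["tvec"])
    d=np.load(f"pics/{n}0.npy");v,u=np.nonzero(d>0);z=d[v,u]
    P=(np.c_[(u-K[0][2])/K[0][0]*z,(v-K[1][2])/K[1][1]*z,z]-t)@Rm
    i=((P[:,0]-.2)/.05).astype(int);j=((P[:,1]+.5)/.05).astype(int)
    m=(P[:,0]>.2)&(i<16)&(P[:,1]>-.5)&(j<26)&(P[:,2]<.5)
    np.maximum.at(H,(i[m],j[m]),P[m,2])
print("cols y",np.round(np.arange(26)*.05-.5,2))
for k,h in enumerate(H): print(round(.2+.05*k,2),(h*1000).astype(int))
E
```

```text
cols y [-0.5  -0.45 -0.4  -0.35 -0.3  -0.25 -0.2  -0.15 -0.1  -0.05  0.    0.05
  0.1   0.15  0.2   0.25  0.3   0.35  0.4   0.45  0.5   0.55  0.6   0.65
  0.7   0.75]
0.2 [  0   0   0   0   0   0   0   0   0   0   0   0   0   0   0   0   0   0
   0 335 434 499 499 336   0   0]
0.25 [  0   0   0   0   0   0   0   0   0   0   0   0   0   0   0   0   0   0
   0   0   0   0 335 336   0   0]
0.3 [0 0 0 0 9 0 0 0 0 3 3 4 4 4 3 4 0 0 0 0 0 0 0 0 0 0]
0.35 [212 211 211  12  18  19  19   3   3   4   3   4   4   4   5   7   4  18
  19  19  13   4   4   4   5   4]
0.4 [335 335 229  25  27  26  25  17  16  17  16  17  16  16  16   5   3  19
  17  17  12   6   4   4  53  48]
0.45 [294 335 229  26  24  25  25  17  18  17  16  17  17  17  17   3   4   4
   4   4   5   5  29  56  58  58]
0.5 [294 335 230  25  18  26  25  28  31  17  17  16  17  17  16  13  10  10
  27  26  12   5  21  57  95  94]
0.55 [294 335 231  24  26  26   3  35  95  95  95  95  48  93  29   4   3  47
 117 115  46  14  16  60  94  88]
0.6 [294 334 231  21  23  26   3  32  33  34  32  94  43  95  29   4   4  49
 259 236  46  45  47  59  70  95]
0.65 [334 335 232  15  15  15  20  20  11   4   4  13  13  31  21  31  31 179
 293 172   3   3 415 424 398 397]
0.7 [228 231 231  22  22  35  37  23  21  21  22  22  20  20  14  30  29 183
 293 184   3   8 414 353 390 389]
0.75 [  2   3   1  26  24  34  37  20  21  22  22  21  21  21  24  26  27  17
  35  38   9   6 412 369   0 337]
0.8 [ 45  44   2  23  26  23  31  23  23  22  22  22  23  22  24  26  27  25
  43  42  16   7 410 402   0   0]
0.85 [ 46  45  10  33  34   3  22  22  23  24  24  23  23  22   3  26  26   3
  61  61  11 250 408 381   0   0]
0.9 [ 44  45 375 398 397 398 397 397 397 398 397 396 397 397 398 398 398 398
 398 398 398 396 406 369   0   0]
0.95 [ 46  42 373 411 411 469 469 469 462 461 461 472 483 494 498 463 399 399
 398 399 399 399 404 283   0   0]
```

The corridor is clear: the microscope is at x above 0.55, y about 0.4, and the rack is at y below -0.35. I'll move to a viewing pose above the plate, with the jaws turned to lie along plate x.

```bash
python3 -m pendant '-0.156 -0.824 0.974 0.45 0 0;-0.156 -0.824 0.974 0.45 0 0;-0.156 -0.824 0.974 0.45 0 0;-0.156 -0.824 0.974 0.45 0 0;-0.156 -0.824 0.974 0.45 0 0;-0.156 -0.824 0.974 0.45 0 0;-0.156 -0.824 0.974 0.45 0 0' -0.2 20
python3 -c "
from h import *
from bench import r
a=np.radians(-6.1);px=np.array([np.cos(a),np.sin(a),0]);x=np.array([0,0,-1.]);q=R.from_matrix(np.c_[x,px,np.cross(x,px)]).as_quat()
print(q,rows(r.read_state(),[.53,.05,.30],q))"
```

```text
time: 0.8
ee_pos: [0.3652, 0.3173, 0.2622]
eef_rot: [0.339, 0.62, -0.339, 0.621]
ft_force: [-0.8, 0.7, 0.9]
width: 0.0398
[ 0.52589544  0.47268804 -0.52589544  0.47268804] [-1.5080e-01 -2.3400e-02  1.2559e+00  4.5190e-01  1.0000e-04 -6.0000e-04]
```

```bash
python3 -m pendant '-0.15 -0.02 1 0.452 0 0;-0.15 -0.02 1 0.452 0 0;-0.15 -0.02 1 0.452 0 0;-0.15 -0.02 1 0.452 0 0;-0.15 -0.02 1 0.452 0 0;-0.15 -0.02 1 0.452 0 0;-0.15 -0.02 1 0.452 0 0;-0.15 -0.02 1 0.452 0 0'
python3 - <<'E'
from h import *
from bench import r,vision
s=r.read_state();print(s["ee_pos"],s["joint_positions"],s["width"],np.abs(s["joint_vel"]).max())
c=vision.get_calibration("wrist");p,d=vision.camera("wrist");cv2.imwrite("pics/w1.png",p)
import pickle;pickle.dump((c,p,d),open("w1.pkl","wb"))
E
```

```text
time: 1.6
ee_pos: [0.4941, 0.1105, 0.2986]
eef_rot: [-0.524, -0.475, 0.524, -0.474]
ft_force: [-0.5, 0.0, -0.3]
width: 0.0348
[0.49407937 0.11051317 0.29856315] [-0.75025507  0.02178252  0.45202937  1.66670934 -0.00999492  1.45621425
 -0.39602639] 0.03476364644082487 0.013322740381727085
```

View pics/w1.png

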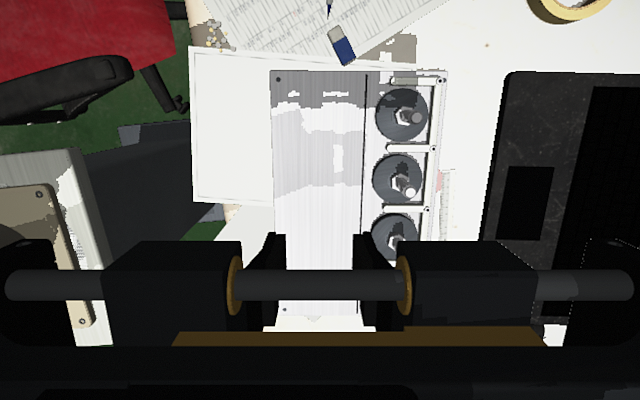

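Wrist view: plate front-left corner at about (271,71), engraved line from (366,75) down to (362,235), feet in bays 1–3 at (403,115), (400,180) and (395,237), eraser at (341,45). Next I'll fit the line and left edge, and get stem-top centres from depth.

```bash
cat > m.py <<'E'
from h import *
import pickle,sys
def pts(c,d):
    K=np.array(c["camera_matrix"]);Rm=cv2.Rodrigues(np.array(c["rvec"]))[0];t=np.ravel(c["tvec"])
    v,u=np.mgrid[:400,:640];P=np.dstack([(u-K[0,2])/K[0,0]*d,(v-K[1,2])/K[1,1]*d,d]);return (P-t)@Rm
def tops(P,d,lo=.084,hi=.105):
    m=((d>0)&(P[...,2]>lo)&(P[...,2]<hi)&(P[...,0]>.38)&(P[...,0]<.68)&(np.abs(P[...,1])<.32)).astype(np.uint8)
    n,l,st,ce=cv2.connectedComponentsWithStats(m)
    return [(P[l==k].mean(0).round(4).tolist(),int(st[k,4])) for k in range(1,n) if st[k,4]>8]
if __name__=="__main__":
    c,p,d=pickle.load(open(sys.argv[1],"rb"));P=pts(c,d);g=cv2.cvtColor(p,cv2.COLOR_BGR2GRAY).astype(float)
    print(tops(P,d))
    L=[]
    for v in list(range(84,232,3)):
        s=g[v,355:375]; w=np.clip(np.median(s)-30-s,0,None)
        s=s[:]; k=s[4:16].argmin()+4; L.append((355+k,v,g[v,355+k]))
    L=np.array(L);Q=cast(c,L[:,:2],.014)[:,:2]
    f=cv2.fitLine(Q[L[:,2]<90].astype(np.float32),cv2.DIST_HUBER,0,.001,.001).ravel();print("line n",(L[:,2]<90).sum(),"dir",f[:2],"pt",f[2:],"yaw",np.degrees(np.arctan2(-f[0],f[1])))
    # left edge (top of image): depth step of plate top vs desk, and front edge
    E=[]
    for u in range(275,362,4):
        z=P[55:90,u,2]; k=np.argmax(z>.009); E.append(P[55+k,u,:2])
    E=np.array(E);f=cv2.fitLine(E.astype(np.float32),cv2.DIST_HUBER,0,.001,.001).ravel();print("left edge",f,np.degrees(np.arctan2(f[1],f[0])))
    F=[]
    for v in range(80,232,4):
        z=P[v,250:300,2]; k=np.argmax(z>.009); F.append(P[v,250+k,:2])
    F=np.array(F);f=cv2.fitLine(F.astype(np.float32),cv2.DIST_HUBER,0,.001,.001).ravel();print("front edge",f,np.degrees(np.arctan2(-f[0],f[1])))
    print("plate z",np.median(P[100:200,300:340,2]),"desk z",np.median(P[80:180,200:260,2]))
E
python3 m.py w1.pkl
```

```text
[([0.6017, 0.1607, 0.0924], 166), ([0.5932, 0.0796, 0.092], 141)]
line n 44 dir [0.10397618 0.9945798 ] pt [0.55304724 0.1096987 ] yaw -5.9681826
left edge [ 0.9988665  -0.0475998   0.48996902  0.2281209 ] -2.7282984
front edge [0.10360731 0.9946183  0.43072706 0.11335225] -5.9469337
plate z 0.014109673484569301 desk z 0.0013512292472416384
```

Plate yaw is -5.96°, and line, edges and feet agree to within 1 mm. I'll go above bay 1 first.

```bash
cat > go.py <<'E'
import sys
from h import *
from bench import r
# usage: go.py xp yp z  (plate-frame, rel. plate origin, m; world z) -> rows from measured state
a=np.radians(-5.96);px=np.array([np.cos(a),np.sin(a),0]);py=np.array([-px[1],px[0],0]);O=.5287*px+.0995*py
x=np.array([0,0,-1.]);q=R.from_matrix(np.c_[x,px,np.cross(x,px)]).as_quat()
def pl(p): return np.array([(p-O)@px,(p-O)@py,p[2]])
if __name__=="__main__":
    s=r.read_state();print("plate-frame tcp",pl(s["ee_pos"]).round(4),"t",s["time"],"F plate",[round(float(s["ft_force"]@k),2) for k in (px,py,[0,0,1])])
    if len(sys.argv)>3:
        X,Y,Z=map(float,sys.argv[1:4]);t=X*px+Y*py+O;t[2]=Z;print(rows(s,t,q))
E
python3 go.py .0531 .123 .14
```

```text
plate-frame tcp [-0.0489  0.062   0.2986] t 1.65 F plate [-0.6, -0.08, -0.76]
[ 6.340e-01  4.099e-01 -2.417e-01  3.900e-03 -0.000e+00  6.000e-04]
```

```bash
python3 -m pendant '0.2 0.13 -0.08 0.004 0 0;0.4 0.26 -0.16 0.004 0 0;0.55 0.36 -0.22 0.004 0 0;0.634 0.41 -0.242 0.004 0 0;0.634 0.41 -0.242 0.004 0 0;0.634 0.41 -0.242 0.004 0 0;0.634 0.41 -0.242 0.004 0 0'; python3 go.py .0531 .123 .037
```

```text
time: 2.35
ee_pos: [0.603, 0.1598, 0.1425]
eef_rot: [0.527, 0.473, -0.525, 0.473]
ft_force: [0.3, 0.3, 0.8]
width: 0.035
plate-frame tcp [0.0544 0.122  0.1425] t 2.35 F plate [0.32, 0.3, 0.83]
[ 0.4219 -0.0061 -0.0033 -0.0015 -0.0011 -0.0013]
```

```bash
python3 -m pendant '0.1 -0.003 -0.003 -0.001 -0.001 -0.001;0.2 -0.006 -0.003 -0.001 -0.001 -0.001;0.3 -0.006 -0.003 -0.001 -0.001 -0.001;0.38 -0.006 -0.003 -0.001 -0.001 -0.001;0.422 -0.006 -0.003 -0.001 -0.001 -0.001;0.422 -0.006 -0.003 -0.001 -0.001 -0.001;0.422 -0.006 -0.003 -0.001 -0.001 -0.001'; python3 go.py -.028 .123 .037
```

```text
time: 3.05
ee_pos: [0.6022, 0.1605, 0.0369]
eef_rot: [0.526, 0.473, -0.526, 0.473]
ft_force: [0.1, 0.3, -0.1]
width: 0.0349
plate-frame tcp [0.0536 0.1226 0.0369] t 3.05 F plate [0.05, 0.34, -0.14]
[-0.0004 -0.3263 -0.001  -0.001  -0.     -0.0004]
```

```bash
python3 - <<'E'
from h import *
from bench import vision
p,d=vision.camera("wrist");q=vision.camera("side")[0][150:270,230:410]
c=np.zeros((600,800,3),np.uint8);c[:300,:480]=cv2.resize(p,(480,300));c[:300,480:]=cv2.resize(p[200:330,230:410],(320,300));q=cv2.resize(q,(450,300),interpolation=cv2.INTER_CUBIC);c[300:,:450]=q
cv2.imwrite("pics/w2.png",c)
E
```

```text
(no output)
```

View pics/w2.png

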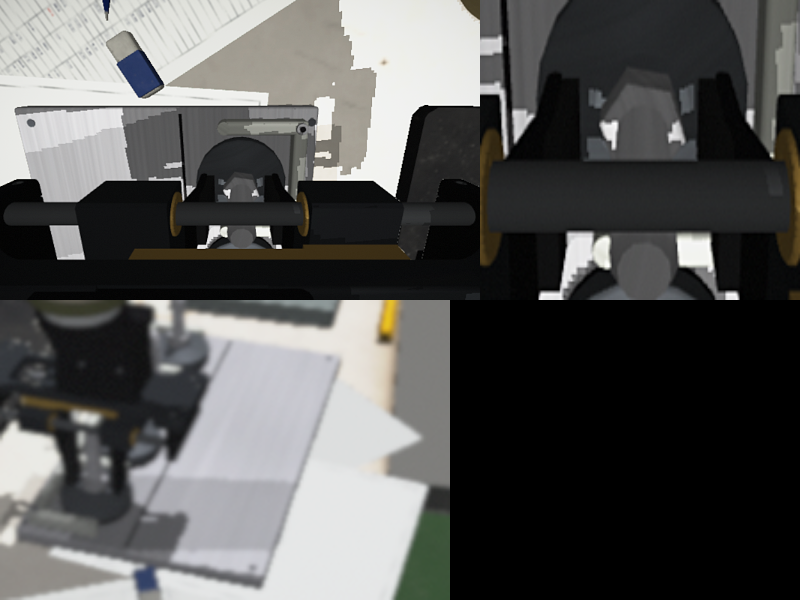

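The foot sits centred between the fingers, hexagon flats facing the pads, with no contact. I'll draw it along plate -x with the jaws open, so only the rear pad pushes on the hexagon, and read the force mid-motion.

```bash
python3 -m pendant '0 -0.024 0 0 0 0;0 -0.048 0 0 0 0;0 -0.072 0 0 0 0;0 -0.096 0 0 0 0;0 -0.12 0 0 0 0'; python3 go.py; python3 -m pendant '0 -0.024 0 0 0 0;0 -0.048 0 0 0 0;0 -0.072 0 0 0 0'; python3 go.py;  python3 -m pendant '0 -0.024 0 0 0 0;0 -0.048 0 0 0 0;0 -0.072 0 0 0 0;0 -0.096 0 0 0 0'; python3 go.py;python3 -m pendant '0 -0.024 0 0 0 0;0 -0.044 0 0 0 0'; python3 go.py;
```

```text
time: 3.65
ee_pos: [0.5712, 0.1634, 0.0353]
eef_rot: [-0.525, -0.473, 0.526, -0.473]
ft_force: [2.4, -0.1, 1.4]
width: 0.035
plate-frame tcp [0.0224 0.1224 0.0353] t 3.65 F plate [2.39, 0.13, 1.45]
time: 3.95
ee_pos: [0.5532, 0.1652, 0.0351]
eef_rot: [-0.525, -0.473, 0.526, -0.473]
ft_force: [2.9, -0.9, 1.6]
width: 0.0348
plate-frame tcp [0.0044 0.1223 0.0351] t 3.95 F plate [3.02, -0.62, 1.58]
time: 4.35
ee_pos: [0.5293, 0.1677, 0.0351]
eef_rot: [-0.525, -0.473, 0.526, -0.473]
ft_force: [2.6, -0.6, 2.2]
width: 0.0344
plate-frame tcp [-0.0197  0.1223  0.0351] t 4.35 F plate [2.66, -0.36, 2.17]
time: 4.55
ee_pos: [0.5183, 0.1689, 0.0351]
eef_rot: [-0.525, -0.473, 0.526, -0.473]
ft_force: [2.2, -0.4, 1.3]
width: 0.0351
plate-frame tcp [-0.0308  0.1223  0.0351] t 4.55 F plate [2.25, -0.17, 1.34]
```

The reading is odd: about 2.6 N of drag with about +1.5 N upward. The tip settled at 21 mm, so it may be brushing the cone. I'll back off, rise 2 mm, and take a baseline.

```bash
python3 -m pendant '0 0 0 0 0 0;0 0 0 0 0 0'; python3 go.py; python3 -m pendant '0 0.012 0 0 0 0;0 0.012 0 0 0 0;0 0.012 0 0 0 0'; python3 go.py;  python3 -m pendant '-0.01 0 0 0 0 0;-0.01 0 0 0 0 0;-0.01 0 0 0 0 0;-0.01 0 0 0 0 0'; python3 go.py; python3 -m pendant '0 0 0 0 0 0'; python3 go.py
```

```text
time: 4.75
ee_pos: [0.5181, 0.1689, 0.0348]
eef_rot: [-0.524, -0.473, 0.527, -0.473]
ft_force: [0.0, -0.3, 1.1]
width: 0.0347
plate-frame tcp [-0.0309  0.1223  0.0348] t 4.75 F plate [0.07, -0.29, 1.12]
time: 5.05
ee_pos: [0.5219, 0.1684, 0.035]
eef_rot: [-0.525, -0.473, 0.527, -0.473]
ft_force: [-0.2, 1.1, 0.1]
width: 0.035
plate-frame tcp [-0.0271  0.1222  0.035 ] t 5.05 F plate [-0.3, 1.08, 0.12]
time: 5.45
ee_pos: [0.5218, 0.1686, 0.0377]
eef_rot: [-0.525, -0.473, 0.526, -0.473]
ft_force: [0.4, -0.8, -0.3]
width: 0.035
plate-frame tcp [-0.0272  0.1223  0.0377] t 5.45 F plate [0.51, -0.76, -0.29]
time: 5.55
ee_pos: [0.5219, 0.1686, 0.0377]
eef_rot: [-0.525, -0.473, 0.526, -0.473]
ft_force: [-0.1, 0.1, -0.3]
width: 0.0345
plate-frame tcp [-0.0272  0.1224  0.0377] t 5.55 F plate [-0.08, 0.09, -0.27]
```

Raising removed the vertical load, so the tip had been brushing the cone. I'll repeat the push a little higher (24.5 mm above the plate) for a clean drag reading.

```bash
python3 -m pendant '-0.004 -0.024 0 0 0 0;-0.004 -0.048 0 0 0 0'; python3 go.py; python3 -m pendant '0 -0.024 0 0 0 0;0 -0.048 0 0 0 0'; python3 go.py;  python3 -m pendant '0 -0.024 0 0 0 0'; python3 go.py; python3 -m pendant '0 -0.024 0 0 0 0'; python3 go.py
```

```text
time: 5.75
ee_pos: [0.5099, 0.1697, 0.0388]
eef_rot: [-0.525, -0.473, 0.526, -0.473]
ft_force: [1.7, -0.1, -0.4]
width: 0.0349
plate-frame tcp [-0.0392  0.1222  0.0388] t 5.75 F plate [1.66, 0.06, -0.38]
time: 5.95
ee_pos: [0.4975, 0.1712, 0.0388]
eef_rot: [-0.525, -0.473, 0.526, -0.473]
ft_force: [2.4, 0.2, -0.7]
width: 0.0345
plate-frame tcp [-0.0517  0.1224  0.0388] t 5.95 F plate [2.39, 0.43, -0.67]
time: 6.05
ee_pos: [0.4915, 0.1719, 0.0388]
eef_rot: [-0.525, -0.473, 0.526, -0.473]
ft_force: [1.9, 0.0, 0.4]
width: 0.0343
plate-frame tcp [-0.0577  0.1225  0.0388] t 6.05 F plate [1.89, 0.24, 0.39]
time: 6.15
ee_pos: [0.4856, 0.1725, 0.0388]
eef_rot: [-0.525, -0.473, 0.526, -0.473]
ft_force: [2.0, -0.1, -0.4]
width: 0.035
plate-frame tcp [-0.0636  0.1225  0.0388] t 6.15 F plate [2.0, 0.13, -0.44]
```

It drags at about 2 N with no vertical load, which points to a slippery foot, though I'll take a free-motion bias too. Next is bay 2.

```bash
python3 -m pendant '0 0.012 0 0 0 0;-0.17 0.012 0 0 0 0;-0.34 0.012 0 0 0 0;-0.34 0.18 0.12 0 0 0;-0.34 0.34 0.24 0 0 0;-0.34 0.47 0.326 0 0 0;-0.34 0.47 0.326 0 0 0;-0.34 0.47 0.326 0 0 0'; python3 -m pendant '0 0 0 0 0 0;0 0 0 0 0 0';  python3 go.py .053 .041 .0388
```

```text
time: 6.95
ee_pos: [0.5945, 0.0781, 0.1231]
eef_rot: [-0.525, -0.473, 0.527, -0.472]
ft_force: [-0.2, -0.3, -0.3]
width: 0.0348
time: 7.15
ee_pos: [0.5938, 0.0804, 0.1236]
eef_rot: [-0.525, -0.474, 0.526, -0.473]
ft_force: [-0.5, -0.2, -0.1]
width: 0.0349
plate-frame tcp [0.0535 0.0421 0.1236] t 7.15 F plate [-0.46, -0.29, -0.05]
[ 3.392e-01 -1.400e-03  4.300e-03  3.000e-04  5.000e-04  1.400e-03]
```

```bash
python3 -m pendant '0.1 -0.001 0.003 0 0 0.001;0.2 -0.001 0.003 0 0 0.001;0.29 -0.001 0.003 0 0 0.001;0.34 -0.001 0.003 0 0 0.001;0.34 -0.001 0.003 0 0 0.001;0.34 -0.001 0.003 0 0 0.001;0.34 -0.001 0.003 0 0 0.001';  python3 go.py
```

```text
time: 7.85
ee_pos: [0.5948, 0.0785, 0.04]
eef_rot: [0.526, 0.472, -0.525, 0.474]
ft_force: [-0.7, 0.3, 0.8]
width: 0.0347
plate-frame tcp [0.0547 0.0403 0.04  ] t 7.85 F plate [-0.68, 0.22, 0.83]
```

```bash
python3 -m pendant '0 -0.024 0 0 0 0;0 -0.048 0 0 0 0;0 -0.072 0 0 0 0;0 -0.096 0 0 0 0;0 -0.12 0 0 0 0' >/dev/null; python3 go.py; python3 -m pendant '0 -0.024 0 0 0 0;0 -0.048 0 0 0 0;0 -0.072 0 0 0 0' >/dev/null; python3 go.py;  python3 -m pendant '0 -0.024 0 0 0 0;0 -0.048 0 0 0 0;0 -0.072 0 0 0 0' >/dev/null; python3 go.py;python3 -m pendant '0 -0.024 0 0 0 0;0 -0.048 0 0 0 0'>/dev/null; python3 go.py; python3 -m pendant '0 -0.024 0 0 0 0;0 -0.048 0 0 0 0'; python3 go.py
```

```text
plate-frame tcp [0.0247 0.0402 0.0397] t 8.35 F plate [5.21, -0.19, 2.27]
plate-frame tcp [0.0068 0.0402 0.0396] t 8.65 F plate [5.81, -0.29, 2.69]
plate-frame tcp [-0.0112  0.0403  0.0396] t 8.95 F plate [5.28, 0.46, 2.41]
plate-frame tcp [-0.0232  0.0403  0.0396] t 9.15 F plate [5.4, -0.14, 1.66]
time: 9.35
ee_pos: [0.5053, 0.0878, 0.0396]
eef_rot: [0.526, 0.472, -0.525, 0.474]
ft_force: [5.7, -1.0, 1.8]
width: 0.0347
plate-frame tcp [-0.0352  0.0403  0.0396] t 9.35 F plate [5.75, -0.38, 1.85]
```

The bay 2 foot drags at about 5.5 N, so it grips. I'll push it a few mm further for margin, release, and go to bay 3.

```bash
python3 -m pendant '0 -0.02 0 0 0 0;0 -0.02 0 0 0 0;0 0.002 0 0 0 0;-0.17 0.002 0 0 0 0;-0.34 0.002 0 0 0 0;-0.34 0.13 0.12 0 0 0;-0.34 0.25 0.24 0 0 0;-0.34 0.37 0.33 0 0 0'; python3 -m pendant '0 0 0 0 0 0;0 0 0 0 0 0;0 0 0 0 0 0;0 0 0 0 0 0';  python3 go.py .053 -.041 .039
```

```text
time: 10.15
ee_pos: [0.5882, -0.0057, 0.1239]
eef_rot: [-0.525, -0.473, 0.526, -0.473]
ft_force: [0.2, 0.7, 0.1]
width: 0.0349
time: 10.55
ee_pos: [0.5872, -0.0027, 0.1236]
eef_rot: [-0.525, -0.473, 0.526, -0.473]
ft_force: [0.8, -0.3, 0.1]
width: 0.0347
plate-frame tcp [ 0.0556 -0.0412  0.1236] t 10.55 F plate [0.84, -0.21, 0.09]
[ 3.384e-01 -9.900e-03 -1.000e-03  2.000e-04  5.000e-04  6.000e-04]
```

```bash
python3 -m pendant '0.1 -0.004 -0.001 0 0 0;0.2 -0.004 -0.001 0 0 0;0.29 -0.004 -0.001 0 0 0;0.34 -0.004 -0.001 0 0 0;0.34 -0.004 -0.001 0 0 0;0.34 -0.004 -0.001 0 0 0;0.34 -0.004 -0.001 0 0 0';  python3 go.py
```

```text
time: 11.25
ee_pos: [0.5877, -0.0036, 0.0401]
eef_rot: [0.526, 0.472, -0.525, 0.474]
ft_force: [0.8, -0.0, 0.6]
width: 0.0351
plate-frame tcp [ 0.0562 -0.0421  0.0401] t 11.25 F plate [0.83, 0.07, 0.58]
```

```bash
python3 -m pendant '0 -0.024 0 0 0 0;0 -0.048 0 0 0 0;0 -0.072 0 0 0 0;0 -0.096 0 0 0 0;0 -0.12 0 0 0 0' >/dev/null; python3 go.py; python3 -m pendant '0 -0.024 0 0 0 0;0 -0.048 0 0 0 0;0 -0.072 0 0 0 0' >/dev/null; python3 go.py;  python3 -m pendant '0 -0.024 0 0 0 0;0 -0.048 0 0 0 0;0 -0.072 0 0 0 0' >/dev/null; python3 go.py;python3 -m pendant '0 -0.024 0 0 0 0;0 -0.048 0 0 0 0'>/dev/null; python3 go.py; python3 -m pendant '0 -0.024 0 0 0 0;0 -0.048 0 0 0 0;0 -0.072 0 0 0 0'; python3 go.py
```

```text
plate-frame tcp [ 0.0261 -0.0422  0.0397] t 11.75 F plate [4.6, 0.99, 0.73]
plate-frame tcp [ 0.0081 -0.0421  0.0397] t 12.05 F plate [4.88, 0.23, 0.88]
plate-frame tcp [-0.0098 -0.042   0.0397] t 12.35 F plate [5.01, 0.15, 2.41]
plate-frame tcp [-0.0218 -0.042   0.0397] t 12.55 F plate [5.59, -0.16, 1.54]
time: 12.85
ee_pos: [0.4923, 0.0064, 0.0397]
eef_rot: [0.526, 0.472, -0.525, 0.474]
ft_force: [5.8, -0.4, 2.1]
width: 0.0347
plate-frame tcp [-0.0398 -0.042   0.0397] t 12.85 F plate [5.82, 0.2, 2.1]
```

Bay 3 also grips, at about 5.2 N. On to bay 4.

```bash
python3 -m pendant '0 0 0 0 0 0;0 0.02 0 0 0 0;-0.17 0.02 0 0 0 0;-0.34 0.02 0 0 0 0;-0.34 0.14 0.12 0 0 0;-0.34 0.26 0.24 0 0 0;-0.34 0.382 0.324 0 0 0;-0.34 0.382 0.324 0 0 0'; python3 -m pendant '0 0 0 0 0 0;0 0 0 0 0 0;0 0 0 0 0 0';  python3 go.py .054 -.123 .039
```

```text
time: 13.65
ee_pos: [0.5792, -0.0881, 0.1231]
eef_rot: [-0.525, -0.471, 0.528, -0.473]
ft_force: [-1.2, -0.5, -0.0]
width: 0.035
time: 13.95
ee_pos: [0.5773, -0.083, 0.1238]
eef_rot: [-0.525, -0.473, 0.526, -0.473]
ft_force: [0.3, 0.5, -0.5]
width: 0.0346
plate-frame tcp [ 0.0541 -0.1221  0.1238] t 13.95 F plate [0.19, 0.57, -0.46]
[ 3.391e-01 -0.000e+00  3.400e-03 -1.000e-04  4.000e-04  5.000e-04]
```

```bash
python3 -m pendant '0.1 0 0.003 0 0 0;0.2 0 0.003 0 0 0;0.29 0 0.003 0 0 0;0.34 0 0.003 0 0 0;0.34 0 0.003 0 0 0;0.34 0 0.003 0 0 0;0.34 0 0.003 0 0 0';  python3 go.py
```

```text
time: 14.65
ee_pos: [0.5785, -0.085, 0.0402]
eef_rot: [0.526, 0.472, -0.525, 0.474]
ft_force: [-0.4, -0.1, -0.2]
width: 0.0347
plate-frame tcp [ 0.0555 -0.1239  0.0402] t 14.65 F plate [-0.44, -0.11, -0.17]
```

```bash
python3 -m pendant '0 -0.024 0 0 0 0;0 -0.048 0 0 0 0;0 -0.072 0 0 0 0;0 -0.096 0 0 0 0;0 -0.12 0 0 0 0' >/dev/null; python3 go.py; python3 -m pendant '0 -0.024 0 0 0 0;0 -0.048 0 0 0 0;0 -0.072 0 0 0 0' >/dev/null; python3 go.py;  python3 -m pendant '0 -0.024 0 0 0 0;0 -0.048 0 0 0 0;0 -0.072 0 0 0 0' >/dev/null; python3 go.py;python3 -m pendant '0 -0.024 0 0 0 0;0 -0.048 0 0 0 0'>/dev/null; python3 go.py; python3 -m pendant '0 -0.024 0 0 0 0;0 -0.048 0 0 0 0;0 -0.072 0 0 0 0'; python3 go.py
```

```text
plate-frame tcp [ 0.0245 -0.1239  0.0392] t 15.15 F plate [2.76, -0.04, 2.1]
plate-frame tcp [ 0.0063 -0.124   0.0389] t 15.45 F plate [2.06, -0.57, 1.39]
plate-frame tcp [-0.0118 -0.124   0.0389] t 15.75 F plate [2.58, -0.81, 2.04]
plate-frame tcp [-0.0238 -0.1239  0.0389] t 15.95 F plate [3.6, 0.24, 1.57]
time: 16.25
ee_pos: [0.4817, -0.0748, 0.0389]
eef_rot: [-0.525, -0.473, 0.526, -0.473]
ft_force: [3.6, -1.0, 1.9]
width: 0.0349
plate-frame tcp [-0.0418 -0.1239  0.0389] t 16.25 F plate [3.69, -0.59, 1.94]
```

Bay 4 reads between 2.1 and 3.7 N, which is less clear-cut. I'll back off, re-push with per-row readings, and take a free-motion baseline at the same speed.

```bash
python3 -m pendant '0 0.016 0 0 0 0;0 0.016 0 0 0 0;0 0.016 0 0 0 0' >/dev/null; python3 go.py; for i in 1 2 3; do :; done; python3 -m pendant '-0.004 -0.016 0 0 0 0;-0.004 -0.032 0 0 0 0' >/dev/null; python3 go.py;  python3 -m pendant '0 -0.016 0 0 0 0' >/dev/null; python3 go.py; python3 -m pendant '0 -0.016 0 0 0 0'>/dev/null; python3 go.py; python3 -m pendant '0 -0.016 0 0 0 0'>/dev/null; python3 go.py; python3 -m pendant '0 -0.016 0 0 0 0'>/dev/null; python3 go.py; python3 -m pendant '0 0 0 0 0 0;0 0 0 0 0 0'>/dev/null; python3 go.py; echo free; python3 -m pendant '0 0.012 0 0 0 0;-0.18 0.012 0 0 0 0;-0.36 0.012 0 0 0 0;-0.36 0.1 0 0 0 0;-0.36 0.1 0 0 0 0;-0.36 0.1 0 0 0 0;-0.36 0.1 0 0 0 0' >/dev/null; python3 go.py;  python3 -m pendant '0 -0.016 0 0 0 0;0 -0.032 0 0 0 0;0 -0.048 0 0 0 0' >/dev/null; python3 go.py;  python3 -m pendant '0 -0.016 0 0 0 0' >/dev/null; python3 go.py;  python3 -m pendant '0 -0.016 0 0 0 0' >/dev/null; python3 go.py
```

```text
plate-frame tcp [-0.0375 -0.1239  0.0386] t 16.55 F plate [-0.34, -0.73, -1.02]
plate-frame tcp [-0.0454 -0.1241  0.0399] t 16.75 F plate [2.0, 0.36, -1.5]
plate-frame tcp [-0.0495 -0.1239  0.0399] t 16.85 F plate [1.96, -0.12, -1.72]
plate-frame tcp [-0.0536 -0.1239  0.0399] t 16.95 F plate [1.44, -0.35, -1.25]
plate-frame tcp [-0.0576 -0.1238  0.0399] t 17.05 F plate [2.16, -0.12, -0.87]
plate-frame tcp [-0.0616 -0.1238  0.0399] t 17.15 F plate [2.24, 0.44, -1.43]
plate-frame tcp [-0.0615 -0.1238  0.0399] t 17.35 F plate [0.34, 0.51, 0.13]
free
plate-frame tcp [-0.0372 -0.124   0.1291] t 18.05 F plate [0.65, -0.29, -0.89]
plate-frame tcp [-0.049  -0.1238  0.1296] t 18.35 F plate [0.78, 0.74, -0.91]
plate-frame tcp [-0.0529 -0.1237  0.1298] t 18.45 F plate [-0.35, -0.09, 0.79]
plate-frame tcp [-0.0567 -0.1237  0.1299] t 18.55 F plate [-0.08, 1.1, -0.55]
```

The readings cluster clearly: bays 1 and 4 at about 2 N when unloaded, bays 2 and 3 at about 5–6 N. So feet 1 and 4 are the hardened ones. Next I'll locate the tray from the first images' depth, and check how the feet now stand.

```bash
python3 - <<'E'
from m import *
from go import pl
from bench import vision
for n in("scene","side"):
    c=vision.get_calibration(n);P=pts(c,np.load(f"pics/{n}0.npy"))
    m=(P[...,2]>.016)&(P[...,2]<.034)&(P[...,0]>.38)&(P[...,0]<.65)&(P[...,1]<-.165)&(P[...,1]>-.335)
    Q=P[m]; print(n,m.sum(),Q.min(0).round(3),Q.max(0).round(3),cv2.minAreaRect(Q[:,:2].astype(np.float32)))
    p,d=vision.camera(n);P=pts(c,d)
    for t,k in tops(P,d,.07,.1): print("  top",t,k,pl(np.array(t)).round(4))
    x,y,w,h=(235,150,200,200) if n=="scene" else (230,115,170,170)
    cv2.imwrite(f"pics/{n}1.png",cv2.resize(p[y:y+h,x:x+w],(400,400),interpolation=cv2.INTER_CUBIC))
cv2.imwrite("pics/both1.png",np.hstack([cv2.imread("pics/scene1.png"),cv2.imread("pics/side1.png")]))
E
```

```text
scene 707 [ 0.415 -0.304  0.016] [ 0.617 -0.195  0.027] ((0.5157327055931091, -0.2545909881591797), (0.10739502310752869, 0.1965310424566269), 86.4190673828125)
  top [0.5019, 0.0846, 0.0768] 24 [-0.0383  0.0368  0.0768]
  top [0.4974, 0.0007, 0.0846] 57 [-0.0341 -0.0472  0.0846]
  top [0.4657, -0.0756, 0.0853] 85 [-0.0577 -0.1263  0.0853]
side 370 [ 0.415 -0.314  0.016] [ 0.614 -0.193  0.026] ((0.5144820213317871, -0.25369033217430115), (0.11280753463506699, 0.19576281309127808), 86.55882263183594)
  top [0.4664, -0.0688, 0.0831] 55 [-0.0577 -0.1195  0.0831]
  top [0.4954, 0.009, 0.0839] 57 [-0.0369 -0.0391  0.0839]
  top [0.5042, 0.0908, 0.0836] 69 [-0.0367  0.0432  0.0836]
  top [0.4891, 0.176, 0.0843] 78 [-0.0605  0.1263  0.0843]
```

View pics/both1.png

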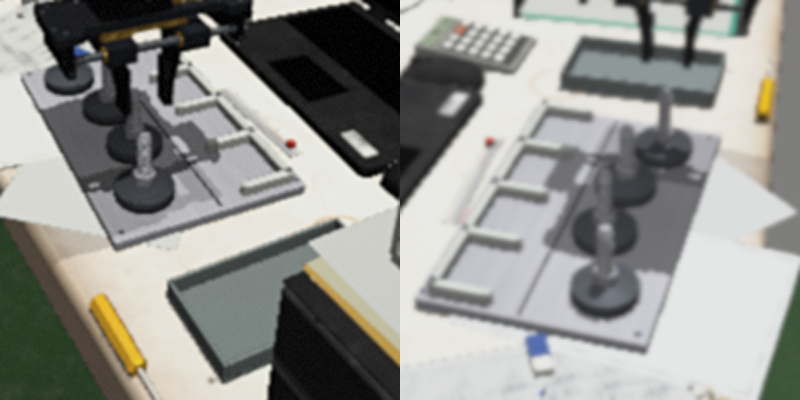

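All four feet stand upright past the line. The tray centre is at (0.515, -0.254), yaw about -3.5°. Now I'll grip foot 4 on its stem.

```bash
python3 -m pendant '0.1 0.006 0 0 0 0;0.2 0.006 0 0 0 0;0.3 0.006 0 0 0 0;0.33 0.006 0 0 0 0;0.33 0.006 0 0 0 0;0.33 0.006 0 0 0 0'; python3 go.py; python3 -m pendant '0 0 0 0 0 0;0 0 0 0 0 0;0 0 0 0 0 0;0 0 0 0 0 0;0 0 0 0 0 0' -1 30; python3 go.py -.057 -.123 .10; python3 -c "
from h import *
from bench import r
print(rows(r.read_state(),[.473,-.2515,.10]))"
```

```text
time: 19.25
ee_pos: [0.4694, -0.0736, 0.0483]
eef_rot: [-0.526, -0.472, 0.526, -0.473]
ft_force: [0.5, -0.8, -0.4]
width: 0.0347
plate-frame tcp [-0.0542 -0.1239  0.0483] t 19.25 F plate [0.6, -0.76, -0.44]
time: 19.75
ee_pos: [0.4688, -0.0734, 0.0477]
eef_rot: [-0.525, -0.473, 0.526, -0.473]
ft_force: [-2.3, 1.7, 5.9]
width: 0.0146
plate-frame tcp [-0.0548 -0.1238  0.0477] t 19.75 F plate [-2.51, 1.49, 5.95]
[-0.2091 -0.0089 -0.0029 -0.001   0.0007  0.    ]
[-0.2084  0.0915  0.7071  0.      0.      0.    ]
```

```bash
python3 -m pendant '-0.02 0 0 0 0 0;-0.06 0 0 0 0 0;-0.12 0 0 0 0 0;-0.18 0 0 0 0 0;-0.22 0 0 0 0 0;-0.22 0 0 0 0 0'; python3 -m pendant '0 0.015 0.1 0 0 0;0 0.03 0.22 0 0 0;0 0.05 0.36 0 0 0;0 0.07 0.5 0 0 0;0 0.085 0.62 0 0 0;0 0.092 0.707 0 0 0;0 0.092 0.707 0 0 0;0 0.092 0.707 0 0 0';python3 -m pendant '0 0 0 0 0 0;0 0 0 0 0 0;0 0 0 0 0 0'; python3 -c "
from h import *
from bench import r,vision
print(rows(r.read_state(),[.473,-.2515,.04]))
q=vision.camera('side')[0][80:240,270:430];cv2.imwrite('pics/h1.png',cv2.resize(q,(480,480),interpolation=cv2.INTER_CUBIC))"
```

```text
time: 20.35
ee_pos: [0.4696, -0.0733, 0.1037]
eef_rot: [0.526, 0.472, -0.525, 0.474]
ft_force: [-0.3, 0.0, -7.1]
width: 0.0145
time: 21.15
ee_pos: [0.4724, -0.2516, 0.1018]
eef_rot: [-0.525, -0.473, 0.527, -0.473]
ft_force: [-0.2, 0.8, -8.2]
width: 0.0144
time: 21.45
ee_pos: [0.4733, -0.2507, 0.1026]
eef_rot: [-0.525, -0.473, 0.526, -0.474]
ft_force: [0.5, -0.2, -8.2]
width: 0.0143
[ 0.2503 -0.0009  0.003   0.      0.      0.    ]
```

View pics/h1.png

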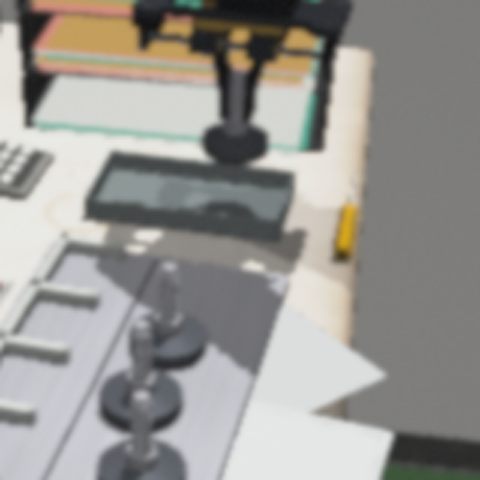

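The foot hangs upright over the front half of the tray. I'll lower it, slowly at the end.

```bash
python3 -m pendant '0.06 0 0 0 0 0;0.12 0 0 0 0 0;0.17 0 0 0 0 0;0.21 0 0 0 0 0;0.235 0 0 0 0 0;0.235 0 0 0 0 0;0.235 0 0 0 0 0'; python3 -m pendant '0.004 0 0 0 0 0;0.008 0 0 0 0 0;0.012 0 0 0 0 0;0.016 0 0 0 0 0;0.016 0 0 0 0 0'; python3 -m pendant '0.003 0 0 0 0 0;0.006 0 0 0 0 0;0.006 0 0 0 0 0'
```

```text
time: 22.2
ee_pos: [0.4732, -0.2519, 0.044]
eef_rot: [-0.525, -0.472, 0.526, -0.473]
ft_force: [0.5, -0.3, -6.3]
width: 0.014
time: 22.7
ee_pos: [0.473, -0.2516, 0.0398]
eef_rot: [-0.525, -0.473, 0.526, -0.473]
ft_force: [0.1, -0.9, -7.5]
width: 0.0141
time: 23.0
ee_pos: [0.473, -0.2516, 0.0383]
eef_rot: [-0.525, -0.473, 0.526, -0.473]
ft_force: [0.1, -0.3, -7.2]
width: 0.0144
```

```bash
python3 -m pendant '0.003 0 0 0 0 0;0.003 0 0 0 0 0'; python3 -m pendant '0.003 0 0 0 0 0;0.003 0 0 0 0 0'
```

```text
time: 23.2
ee_pos: [0.4732, -0.2518, 0.0378]
eef_rot: [-0.525, -0.473, 0.526, -0.473]
ft_force: [-1.1, 0.0, -3.8]
width: 0.0145
time: 23.4
ee_pos: [0.4736, -0.252, 0.0378]
eef_rot: [-0.526, -0.472, 0.526, -0.473]
ft_force: [-2.8, 1.1, 5.4]
width: 0.0141
```

It has touched down. Release, rise, and go above foot 1.

```bash
python3 -m pendant '-0.003 0 0 0 0 0;-0.003 0 0 0 0 0;-0.003 0 0 0 0 0;-0.003 0 0 0 0 0' -0.2; python3 -m pendant '-0.1 0 0 0 0 0;-0.24 0 0 0 0 0;-0.38 0 0 0 0 0;-0.38 0 0 0 0 0;-0.38 0 0 0 0 0'; python3 go.py -.057 .1225 .13
```

```text
time: 23.8
ee_pos: [0.4733, -0.2517, 0.0377]
eef_rot: [-0.525, -0.472, 0.526, -0.473]
ft_force: [-0.6, -0.5, -0.6]
width: 0.033
time: 24.3
ee_pos: [0.4735, -0.2515, 0.133]
eef_rot: [0.526, 0.472, -0.526, 0.474]
ft_force: [-0.5, 0.5, -1.0]
width: 0.0349
plate-frame tcp [-0.0316 -0.3004  0.133 ] t 24.3 F plate [-0.51, 0.49, -0.95]
[ 9.9000e-03 -1.0350e-01 -1.6916e+00 -8.0000e-04  8.0000e-04 -1.0000e-03]
```

```bash
python3 -m pendant '0.01 -0.01 -0.17 0 0 0;0.01 -0.03 -0.36 0 0 0;0.01 -0.04 -0.56 0 0 0;0.01 -0.05 -0.76 0 0 0;0.01 -0.06 -0.96 0 0 0'; python3 -m pendant '0 -0.02 -0.2 0 0 0;0 -0.03 -0.4 0 0 0;0 -0.04 -0.58 0 0 0;0 -0.043 -0.7 0 0 0;0 -0.043 -0.732 0 0 0;0 -0.043 -0.732 0 0 0;0 -0.043 -0.732 0 0 0;0 -0.043 -0.732 0 0 0'; python3 go.py -.0575 .1225 .048
```

```text
time: 24.8
ee_pos: [0.4824, -0.0094, 0.1287]
eef_rot: [-0.525, -0.473, 0.526, -0.473]
ft_force: [0.9, 0.1, -0.0]
width: 0.0349
time: 25.6
ee_pos: [0.4921, 0.1698, 0.1292]
eef_rot: [-0.526, -0.472, 0.527, -0.473]
ft_force: [0.1, -0.3, 0.2]
width: 0.035
plate-frame tcp [-0.0569  0.1204  0.1292] t 25.6 F plate [0.18, -0.31, 0.23]
[ 3.25e-01 -2.20e-03 -8.80e-03 -2.70e-03  1.30e-03  3.00e-04]
```

```bash
python3 -m pendant '0.1 -0.002 -0.006 0 0 0;0.2 -0.002 -0.006 0 0 0;0.29 -0.002 -0.006 0 0 0;0.323 -0.002 -0.006 0 0 0;0.323 -0.002 -0.006 0 0 0;0.323 -0.002 -0.006 0 0 0;0.323 -0.002 -0.006 0 0 0'; python3 go.py; python3 -m pendant '0 0 0 0 0 0;0 0 0 0 0 0;0 0 0 0 0 0;0 0 0 0 0 0;0 0 0 0 0 0' -1 30; python3 -m pendant '-0.02 0 0 0 0 0;-0.06 0 0 0 0 0;-0.12 0 0 0 0 0;-0.2 0 0 0 0 0;-0.24 0 0 0 0 0;-0.24 0 0 0 0 0';python3 go.py
```

```text
time: 26.3
ee_pos: [0.4925, 0.1732, 0.05]
eef_rot: [0.526, 0.472, -0.525, 0.473]
ft_force: [-0.2, -0.5, 0.5]
width: 0.0349
plate-frame tcp [-0.0569  0.1239  0.05  ] t 26.3 F plate [-0.19, -0.51, 0.51]
time: 26.8
ee_pos: [0.4916, 0.1732, 0.0489]
eef_rot: [-0.525, -0.473, 0.526, -0.473]
ft_force: [-2.3, -0.0, 3.7]
width: 0.0141
time: 27.4
ee_pos: [0.4925, 0.1735, 0.1102]
eef_rot: [0.526, 0.472, -0.525, 0.473]
ft_force: [0.5, 0.5, -7.0]
width: 0.0144
plate-frame tcp [-0.0569  0.1242  0.1102] t 27.4 F plate [0.47, 0.52, -7.04]
```

Lifted. Raise it above the standing feet before crossing over to the tray.

```bash
python3 -m pendant '-0.08 0 0 0 0 0;-0.18 0 0 0 0 0;-0.26 0 0 0 0 0;-0.26 0 0 0 0 0;-0.26 0 0 0 0 0'; python3 -c "
from h import *
from bench import r
print(rows(r.read_state(),[.558,-.2555,.17]))"
```

```text
time: 27.9
ee_pos: [0.4912, 0.1732, 0.1726]
eef_rot: [-0.525, -0.473, 0.526, -0.473]
ft_force: [-0.5, -0.4, -7.4]
width: 0.0142
[0.013 0.446 1.677 0.    0.    0.   ]
```

```bash
python3 -m pendant '0 0.02 0.1 0 0 0;0 0.05 0.24 0 0 0;0 0.1 0.4 0 0 0;0 0.15 0.56 0 0 0;0 0.2 0.72 0 0 0;0 0.24 0.88 0 0 0'; python3 -m pendant '0 0.05 0.16 0 0 0;0 0.1 0.32 0 0 0;0 0.14 0.48 0 0 0;0 0.17 0.62 0 0 0;0 0.195 0.73 0 0 0;0 0.206 0.797 0 0 0;0 0.206 0.797 0 0 0;0 0.206 0.797 0 0 0';python3 -m pendant '0 0 0 0 0 0;0 0 0 0 0 0;0 0 0 0 0 0'; python3 -c "
from h import *
from bench import r
print(rows(r.read_state(),[.558,-.2555,.045]))"
```

```text
time: 28.5
ee_pos: [0.5275, -0.0534, 0.1723]
eef_rot: [-0.525, -0.473, 0.527, -0.473]
ft_force: [1.2, -0.0, -6.5]
width: 0.0144
time: 29.3
ee_pos: [0.5576, -0.2551, 0.1724]
eef_rot: [-0.525, -0.473, 0.527, -0.472]
ft_force: [0.5, 0.0, -8.1]
width: 0.014
time: 29.6
ee_pos: [0.5586, -0.2545, 0.1742]
eef_rot: [-0.525, -0.473, 0.526, -0.474]
ft_force: [-0.2, -1.0, -8.4]
width: 0.014
[ 0.517  -0.002   0.0037  0.      0.      0.    ]
```

```bash
python3 -m pendant '0.08 0 0 0 0 0;0.2 0 0 0 0 0;0.32 0 0.002 0 0 0;0.42 0 0.003 0 0 0;0.48 0 0.003 0 0 0;0.51 0 0.003 0 0 0;0.517 0 0.003 0 0 0;0.517 0 0.003 0 0 0'; python3 -m pendant '0.004 0 0 0 0 0;0.008 0 0 0 0 0;0.012 0 0 0 0 0;0.016 0 0 0 0 0;0.016 0 0 0 0 0;0.016 0 0 0 0 0'; python3 -m pendant '0.003 0 0 0 0 0;0.003 0 0 0 0 0'
```

```text
time: 30.4
ee_pos: [0.5589, -0.2566, 0.046]
eef_rot: [-0.525, -0.472, 0.526, -0.474]
ft_force: [0.8, -1.0, -7.3]
width: 0.0143
time: 31.0
ee_pos: [0.5583, -0.2563, 0.0411]
eef_rot: [-0.525, -0.473, 0.526, -0.473]
ft_force: [0.7, -0.4, -7.0]
width: 0.0145
time: 31.2
ee_pos: [0.5583, -0.2563, 0.0403]
eef_rot: [-0.525, -0.473, 0.526, -0.473]
ft_force: [0.6, 0.6, -7.5]
width: 0.0143
```

```bash
python3 -m pendant '0.004 0 0 0 0 0;0.004 0 0 0 0 0'; python3 -m pendant '0.002 0 0 0 0 0;0.002 0 0 0 0 0'
```

```text
time: 31.4
ee_pos: [0.5583, -0.2563, 0.0392]
eef_rot: [-0.525, -0.473, 0.526, -0.473]
ft_force: [-0.9, -0.3, -7.5]
width: 0.0145
time: 31.6
ee_pos: [0.5584, -0.2564, 0.0391]
eef_rot: [-0.525, -0.473, 0.526, -0.473]
ft_force: [0.2, -0.7, -4.6]
width: 0.0141
```

It is touching down (load 7.5 → 4.6 N). Another 0.25 mm, then release, rise and move away for a look.

```bash
python3 -m pendant '0.001 0 0 0 0 0;0.001 0 0 0 0 0;0.001 0 0 0 0 0'; python3 -m pendant '0 0 0 0 0 0;0 0 0 0 0 0;0 0 0 0 0 0;0 0 0 0 0 0' -0.2; python3 -m pendant '-0.1 0 0 0 0 0;-0.24 0 0 0 0 0;-0.4 0 0 0 0 0;-0.6 0 0 0 0 0;-0.8 0 0 0 0 0;-0.8 0 -0.2 0 0 0;-0.8 0 -0.4 0 0 0;-0.8 0 -0.4 0 0 0'; python3 - <<'E'
from m import *
from go import pl
from bench import vision
for n in("scene","side"):
    c=vision.get_calibration(n);p,d=vision.camera(n);P=pts(c,d)
    for t,k in tops(P,d,.066,.1): print(n,"top",t,k,pl(np.array(t)).round(4))
    x,y,w,h=(235,150,200,200) if n=="scene" else (230,115,170,170)
    cv2.imwrite(f"pics/{n}2.png",cv2.resize(p[y:y+h,x:x+w],(400,400),interpolation=cv2.INTER_CUBIC))
cv2.imwrite("pics/both2.png",np.hstack([cv2.imread("pics/scene2.png"),cv2.imread("pics/side2.png")]))
E
```

```text
time: 31.9
ee_pos: [0.5586, -0.2565, 0.0391]
eef_rot: [-0.525, -0.472, 0.526, -0.473]
ft_force: [-2.2, 0.5, 1.0]
width: 0.0145
time: 32.3
ee_pos: [0.5585, -0.2565, 0.0387]
eef_rot: [-0.525, -0.472, 0.526, -0.473]
ft_force: [-0.4, -0.0, 0.1]
width: 0.033
time: 33.1
ee_pos: [0.571, -0.148, 0.2383]
eef_rot: [0.524, 0.476, -0.522, 0.475]
ft_force: [0.9, 0.2, -0.5]
width: 0.0348
scene top [0.504, 0.0839, 0.082] 74 [-0.0361  0.0363  0.082 ]
scene top [0.4959, 0.0019, 0.0819] 87 [-0.0357 -0.0461  0.0819]
scene top [0.5564, -0.2586, 0.081] 59 [ 0.0515 -0.2989  0.081 ]
scene top [0.4719, -0.2536, 0.0783] 95 [-0.033  -0.3027  0.0783]
side top [0.556, -0.2546, 0.0759] 32 [ 0.0507 -0.295   0.0759]
side top [0.4729, -0.2468, 0.076] 33 [-0.0327 -0.2959  0.076 ]
side top [0.4956, 0.0095, 0.0815] 66 [-0.0368 -0.0386  0.0815]
side top [0.504, 0.0913, 0.0818] 80 [-0.0369  0.0436  0.0818]
```

View pics/both2.png

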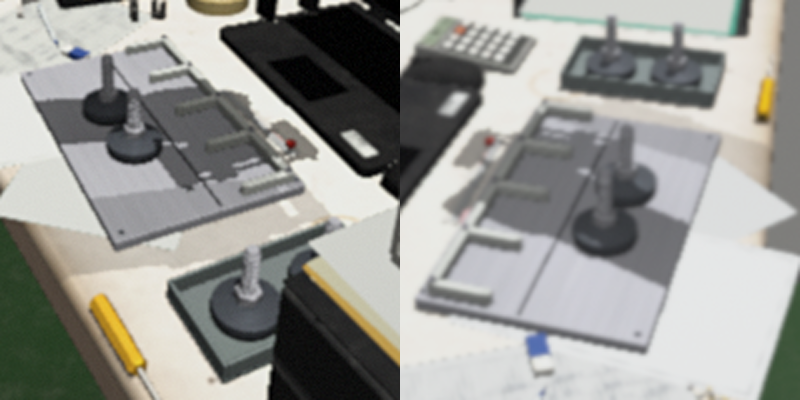

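Both slippery feet stand upright in the tray, and both grippy ones stand 11–13 mm past the required position. The bystanders look undisturbed and the hand is clear, so I'm handing in.

```bash
python3 -c "
from bench import close_job
print(close_job())"
```

```text
the job is handed in; nothing more can be done
None
```

I drew all four feet straight out past the line, pushing only on the hexagon with the jaws open. The feet from bays 2 and 3 grip and stay standing on the plate. The feet from bays 1 and 4 are the slippery ones, and I stood them in the scrap tray. I handed in after about 33 s of the 72 s allowed.

| Bay | Drag, clean reading | Verdict |
|---|---|---|
| 1 | about 2.0 N | slippery, in tray |
| 2 | about 5.5 N | grips, left on plate |
| 3 | about 5.2 N | grips, left on plate |
| 4 | about 2.0 N | slippery, in tray |

The last camera check showed:
- **Grippy feet:** both are upright with centres about 45 mm in front of the line; 33 mm was needed.
- **Slippery feet:** both are upright in the tray, at about 42 mm either side of its centre.
- **Bystanders:** the eraser and screwdriver look undisturbed. The rule and pen only partly show in that view, and I measured none of the four.

What did not fully agree:
- **Drag values:** the slippery feet read about 2 N, above the stated 0.8–1.3 N. The sensor noise is about 0.5–1 N, and the two groups are still clearly apart.
- **Vertical load:** in most of the first draws the hand put about 1–2.5 N down on the foot. That made bay 1 read 2.3–3.0 N and bay 4 read 2.1–3.7 N, over the 3 N limit at times. I pushed those two again further along the plate without bearing down. Bay 4's repeat had about 1.4 N of upward pull on it.

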